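Feel the foam of the sanding pads and sort out the tired ones

ROBOT

A 6-joint arm with a two-finger parallel gripper is mounted at the origin on the work surface. World frame = base frame: x ahead of the robot, y to its left, z up, the work surface at z = 0. Lengths are in m, angles in degrees, forces in N, time in s.
With the tool pointing down it reaches from about 0.25 to 0.775 m from the base axis. Payload 4 kg.
Tool frame: the origin (TCP) lies at the very end of the fingers, on their centre line; the grasp point (between the pads) lies 19 mm behind it; z points along the fingers, y is the line along which they close (so a half turn about z gives the same grasp; the last joint's range is limited). The gripper opens to 94 mm and grips with 3 to 60 N. Pads are 16 mm wide; open, the fingers measure 119 mm over their backs; the gripper's body (75 mm by 177 mm) begins 78 mm behind the grasp point.
Start: joints at [60.728, 4.996, 78.535, -0, 96.463, -5.907], TCP at [0.218, 0.505, 0.18] pointing down, gripper open.
Joint ranges: [-177.83, 177.83], [-43.37, 116.18], [15.69, 146.23], [-61.86, 241.86], [9.47, 152.12], [-147.06, 147.06]. Speed limits (degrees/s): [159.86, 159.86, 180, 180, 180, 180].

INTERFACE

Orientations are given as a 3x3 rotation matrix whose columns are the frame's x, y, z axes.
In Python, from plant import env gives the robot as it stands. The module is installed in compiled form; this text tells all that it offers.
- The arm moves only by the tool move_arm, never from a script. Its argument "moves" is a list that holds one entry, the list of rows, each a list of 4 numbers: the shift along the world's x, y, z as a fraction of full scale, then the turn about the world's z as a fraction of full scale. A call has 1 to 10 rows; each row is the pose to reach, as a shift and turn from the pose commanded when the call began; what a row does not reach only later rows make up. Full scale, the value 1, is 0.3 m for a shift and 90 degrees for a turn. A row lasts 1/10 s, in which the tool goes at most 50 mm and 8.59 degrees, less where a joint would pass 70% of its speed; a pose out of reach is approached as far as the arm can. A call with a number of a shift or a turn outside -1 to 1 is refused whole. A call with a gripper value outside its range is refused whole. "hand" is the closure, from 0 (fully open) to 1 (shut), set as the call begins (left out, the last holds). The fingers move at their own pace and stop on an object; "newtons" is the grip in N (left out, the last holds). Time passes only in rows, so rows that repeat a pose let the fingers close. It gives the time, the measured TCP pose, the force, the opening and the grip force at its end, in the units of the state.
- env.get_obs(): the state, without advancing time (a new reading comes with each control period).
- env.snapshot(name): name is "scene" or "side" or "wrist"; returns (picture, depth): 400x640x3 uint8, red, green, blue; 400x640 float32, m along the optical axis (not along the pixel's ray), 0 where there is no reading.
- env.camera_params(name): a dict with "camera_matrix" (3x3 intrinsics, pixels), "R" (3x3) and "t" (3): a world point X has camera coordinates R X + t. Camera axes: x right, y down, z forward; pixel columns grow to the right and rows downward; lengths in m; the calibration is good to about 2 mm. The wrist camera is an equidistant fisheye: a pixel r from the principal point sees the ray r / f radians off the axis. A picture is of the moment at which its call begins: read the wrist's pose just before it. camera_params takes no time and is no camera call; for the wrist camera it gives the pose at the moment of the call.
- env.hand_in(): hands the job in; it is judged then, once.
Trained networks look in the newest picture that a camera, given by its name, has taken for a name from the list of things; names that differ only in an ending like _2 or _b are one class to them, and where a whole thing is asked for, a point or a joint stands for the part that bears it (a point fixed in the world has none). Each returns a list of dicts, best first, with "confidence" (0 to 1); they miss things now and then, are a little off and sometimes report something else, mostly with a low value. They report only what shows in the picture. A call takes as long as a camera call.
- env.outline_of(camera, target): "region" (400x640 bool, what is visible of it) and "bbox" ([left, top, right, bottom] as shares, 0 to 1, of the picture: columns of its width, rows of its height, round what is visible of it).
- env.spot_point(camera, target): "location" ([column, row] as shares, 0 to 1, of the picture: columns of its width, rows of its height: a listed point, or the origin of a listed thing).
The state is a dict: "time_s": time; "qpos": joint angles; "joint_vel": joint speeds; "joint_torque": joint torques, N m; "position": TCP position; "tcp_rot": TCP orientation; "contact_force": force on the tool from outside, world axes, zero at the start; "ft_torque": the same for the moment, N m; "finger_gap": finger opening in m; "grasp_force": force on a finger pad.
Only numpy, scipy, OpenCV 4.12 (cv2) and the standard library are available. Lean on these libraries where they do the work, as an engineer would, in place of code of your own. Each camera call takes 0.05 s, during which the arm holds its last target. There are 200 camera calls.

TASK

Take the three hand sanding pads one at a time: push the pad's knob down about 5 mm and hold it for a moment to feel how its foam resists, never squashing it flat, and put that pad away before feeling the next. A pad with sound, firm foam goes upright into one of the round recesses of the plywood rack; a pad with tired, soft foam goes into the scrap box. Leave the mallet, plane, chisel and pine blank where they are.

Things in the scene. Friction and masses are not known exactly. Their poses are not given: they have to be found in the camera images.
- pad_a: one of three look-alike hand sanding pads, standing on its sanding face: grey foam disc 50 mm wide, black backing plate (top at 24 mm), then a turned wooden knob, 67 mm to its top: neck 18 mm thick at 30 mm, round grip 28 mm thick with straight sides from 46 to 60 mm. 70 to 120 g. Origin on the axis at the sanding face with the foam free, fixed to the knob, z up along the knob
- pad_a_face (a point): centre of pad_a's sanding face, below the foam: at rest at the pad's origin; as the foam is squeezed it moves up in the pad's frame (its z there is how far the foam is squeezed, at most 11 mm; beyond 9 mm it counts as squashed flat)
- pad_b: a hand sanding pad just like pad_a. Sound or tired foam cannot be seen, only felt; any number of the three may be tired. Pushing a knob down lowers the pad's origin by as much below the surface it stands on
- pad_b_face (a point): centre of pad_b's sanding face, as for pad_a. Felt at the knob, sound foam resists with about 10 N at 5 mm (0.5 N at first give, then 1.9 N per mm), tired foam with about 3 N (0.5 N at first give, then 0.5 N per mm)
- pad_c: a hand sanding pad just like pad_a. When the knob is let go the foam springs back to its full height
- pad_c_face (a point): centre of pad_c's sanding face, as for pad_a. Tired foam has also taken a set of 0.1 mm, sound foam none (the judge tells them apart by that): too little to see or to measure here
- rack: the pads' rack, fixed: a plywood board 236 x 88 x 20 mm lying on the bench, with a row of three round blind recesses 57 mm wide and 10 mm deep (floor 10 mm above the bench), 74 mm apart along its length. Origin at the centre of its underside, x along its length
- rack_hole0 (a point): centre of the mouth of a recess, on the rack's top face, at the -x end of the rack
- rack_hole1 (a point): centre of the mouth of a recess, on the rack's top face, in the middle of the rack
- rack_hole2 (a point): centre of the mouth of a recess, on the rack's top face, at the +x end of the rack
- scrap_box: the scrap box, fixed: an open-topped box of rough boards, outside 190 (its x) x 160 (its y) x 55 mm tall, walls 9 mm; origin at the centre of its underside
- scrap_box_in (a point): centre of the scrap box's inner floor, 9 mm above the bench, axes as the box
- mallet: bystander, loose: a round carver's mallet of dark wood standing on its head, 88 mm across, 229 mm tall; origin at the centre of its underside
- plane: bystander, loose: a steel and brass block plane standing on its sole, 160 x 50 x 52 mm; origin at the centre of the sole
- chisel: bystander, loose: a bench chisel lying flat, 270 mm long, wooden handle 28 mm thick; origin on the bench under the ferrule
- blank: bystander, loose: a planed pine moulding blank lying flat, 210 x 85 x 26 mm; origin at the centre of its underside

How it is judged (in metres and radians):
On the way, in this order (a step that is already met when the one before it is completed fails the run):
1. a first pad's foam is squeezed about 5 mm (3.3 to 7.8 mm) for 0.25 s ((z of pad_a_face in the frame of pad_a between 0.0033 and 0.0078 m or z of pad_b_face in the frame of pad_b between 0.0033 and 0.0078 m or z of pad_c_face in the frame of pad_c between 0.0033 and 0.0078 m)), for 0.25 s.
2. with one pad put away in its right place, another is squeezed about 5 mm (3.3 to 7.8 mm) for 0.25 s (((z of pad_a_face in the frame of pad_a between 0.0033 and 0.0078 m and ((z of pad_b_face in the frame of pad_b below 5e-05 m and (horizontal distance between pad_b and rack_hole0 below 0.0065 m or horizontal distance between pad_b and rack_hole1 below 0.0065 m or horizontal distance between pad_b and rack_hole2 below 0.0065 m) and z of pad_b in the frame of rack between 0.007 and 0.0125 m and angle between pad_b's own z axis and vertical below 0.12 rad) or (z of pad_b_face in the frame of pad_b above 5e-05 m and x of pad_b in the frame of scrap_box_in between -0.086 and 0.086 m and y of pad_b in the frame of scrap_box_in between -0.071 and 0.071 m and z of pad_b in the frame of scrap_box_in between -0.01 and 0.04 m))) or (z of pad_a_face in the frame of pad_a between 0.0033 and 0.0078 m and ((z of pad_c_face in the frame of pad_c below 5e-05 m and (horizontal distance between pad_c and rack_hole0 below 0.0065 m or horizontal distance between pad_c and rack_hole1 below 0.0065 m or horizontal distance between pad_c and rack_hole2 below 0.0065 m) and z of pad_c in the frame of rack between 0.007 and 0.0125 m and angle between pad_c's own z axis and vertical below 0.12 rad) or (z of pad_c_face in the frame of pad_c above 5e-05 m and x of pad_c in the frame of scrap_box_in between -0.086 and 0.086 m and y of pad_c in the frame of scrap_box_in between -0.071 and 0.071 m and z of pad_c in the frame of scrap_box_in between -0.01 and 0.04 m))) or (z of pad_b_face in the frame of pad_b between 0.0033 and 0.0078 m and ((z of pad_a_face in the frame of pad_a below 5e-05 m and (horizontal distance between pad_a and rack_hole0 below 0.0065 m or horizontal distance between pad_a and rack_hole1 below 0.0065 m or horizontal distance between pad_a and rack_hole2 below 0.0065 m) and z of pad_a in the frame of rack between 0.007 and 0.0125 m and angle between pad_a's own z axis and vertical below 0.12 rad) or (z of pad_a_face in the frame of pad_a above 5e-05 m and x of pad_a in the frame of scrap_box_in between -0.086 and 0.086 m and y of pad_a in the frame of scrap_box_in between -0.071 and 0.071 m and z of pad_a in the frame of scrap_box_in between -0.01 and 0.04 m))) or (z of pad_b_face in the frame of pad_b between 0.0033 and 0.0078 m and ((z of pad_c_face in the frame of pad_c below 5e-05 m and (horizontal distance between pad_c and rack_hole0 below 0.0065 m or horizontal distance between pad_c and rack_hole1 below 0.0065 m or horizontal distance between pad_c and rack_hole2 below 0.0065 m) and z of pad_c in the frame of rack between 0.007 and 0.0125 m and angle between pad_c's own z axis and vertical below 0.12 rad) or (z of pad_c_face in the frame of pad_c above 5e-05 m and x of pad_c in the frame of scrap_box_in between -0.086 and 0.086 m and y of pad_c in the frame of scrap_box_in between -0.071 and 0.071 m and z of pad_c in the frame of scrap_box_in between -0.01 and 0.04 m))) or (z of pad_c_face in the frame of pad_c between 0.0033 and 0.0078 m and ((z of pad_a_face in the frame of pad_a below 5e-05 m and (horizontal distance between pad_a and rack_hole0 below 0.0065 m or horizontal distance between pad_a and rack_hole1 below 0.0065 m or horizontal distance between pad_a and rack_hole2 below 0.0065 m) and z of pad_a in the frame of rack between 0.007 and 0.0125 m and angle between pad_a's own z axis and vertical below 0.12 rad) or (z of pad_a_face in the frame of pad_a above 5e-05 m and x of pad_a in the frame of scrap_box_in between -0.086 and 0.086 m and y of pad_a in the frame of scrap_box_in between -0.071 and 0.071 m and z of pad_a in the frame of scrap_box_in between -0.01 and 0.04 m))) or (z of pad_c_face in the frame of pad_c between 0.0033 and 0.0078 m and ((z of pad_b_face in the frame of pad_b below 5e-05 m and (horizontal distance between pad_b and rack_hole0 below 0.0065 m or horizontal distance between pad_b and rack_hole1 below 0.0065 m or horizontal distance between pad_b and rack_hole2 below 0.0065 m) and z of pad_b in the frame of rack between 0.007 and 0.0125 m and angle between pad_b's own z axis and vertical below 0.12 rad) or (z of pad_b_face in the frame of pad_b above 5e-05 m and x of pad_b in the frame of scrap_box_in between -0.086 and 0.086 m and y of pad_b in the frame of scrap_box_in between -0.071 and 0.071 m and z of pad_b in the frame of scrap_box_in between -0.01 and 0.04 m))))), for 0.25 s.
3. with two pads put away in their right places, the last is squeezed about 5 mm (3.3 to 7.8 mm) for 0.25 s (((z of pad_a_face in the frame of pad_a between 0.0033 and 0.0078 m and ((z of pad_b_face in the frame of pad_b below 5e-05 m and (horizontal distance between pad_b and rack_hole0 below 0.0065 m or horizontal distance between pad_b and rack_hole1 below 0.0065 m or horizontal distance between pad_b and rack_hole2 below 0.0065 m) and z of pad_b in the frame of rack between 0.007 and 0.0125 m and angle between pad_b's own z axis and vertical below 0.12 rad) or (z of pad_b_face in the frame of pad_b above 5e-05 m and x of pad_b in the frame of scrap_box_in between -0.086 and 0.086 m and y of pad_b in the frame of scrap_box_in between -0.071 and 0.071 m and z of pad_b in the frame of scrap_box_in between -0.01 and 0.04 m)) and ((z of pad_c_face in the frame of pad_c below 5e-05 m and (horizontal distance between pad_c and rack_hole0 below 0.0065 m or horizontal distance between pad_c and rack_hole1 below 0.0065 m or horizontal distance between pad_c and rack_hole2 below 0.0065 m) and z of pad_c in the frame of rack between 0.007 and 0.0125 m and angle between pad_c's own z axis and vertical below 0.12 rad) or (z of pad_c_face in the frame of pad_c above 5e-05 m and x of pad_c in the frame of scrap_box_in between -0.086 and 0.086 m and y of pad_c in the frame of scrap_box_in between -0.071 and 0.071 m and z of pad_c in the frame of scrap_box_in between -0.01 and 0.04 m))) or (z of pad_b_face in the frame of pad_b between 0.0033 and 0.0078 m and ((z of pad_a_face in the frame of pad_a below 5e-05 m and (horizontal distance between pad_a and rack_hole0 below 0.0065 m or horizontal distance between pad_a and rack_hole1 below 0.0065 m or horizontal distance between pad_a and rack_hole2 below 0.0065 m) and z of pad_a in the frame of rack between 0.007 and 0.0125 m and angle between pad_a's own z axis and vertical below 0.12 rad) or (z of pad_a_face in the frame of pad_a above 5e-05 m and x of pad_a in the frame of scrap_box_in between -0.086 and 0.086 m and y of pad_a in the frame of scrap_box_in between -0.071 and 0.071 m and z of pad_a in the frame of scrap_box_in between -0.01 and 0.04 m)) and ((z of pad_c_face in the frame of pad_c below 5e-05 m and (horizontal distance between pad_c and rack_hole0 below 0.0065 m or horizontal distance between pad_c and rack_hole1 below 0.0065 m or horizontal distance between pad_c and rack_hole2 below 0.0065 m) and z of pad_c in the frame of rack between 0.007 and 0.0125 m and angle between pad_c's own z axis and vertical below 0.12 rad) or (z of pad_c_face in the frame of pad_c above 5e-05 m and x of pad_c in the frame of scrap_box_in between -0.086 and 0.086 m and y of pad_c in the frame of scrap_box_in between -0.071 and 0.071 m and z of pad_c in the frame of scrap_box_in between -0.01 and 0.04 m))) or (z of pad_c_face in the frame of pad_c between 0.0033 and 0.0078 m and ((z of pad_a_face in the frame of pad_a below 5e-05 m and (horizontal distance between pad_a and rack_hole0 below 0.0065 m or horizontal distance between pad_a and rack_hole1 below 0.0065 m or horizontal distance between pad_a and rack_hole2 below 0.0065 m) and z of pad_a in the frame of rack between 0.007 and 0.0125 m and angle between pad_a's own z axis and vertical below 0.12 rad) or (z of pad_a_face in the frame of pad_a above 5e-05 m and x of pad_a in the frame of scrap_box_in between -0.086 and 0.086 m and y of pad_a in the frame of scrap_box_in between -0.071 and 0.071 m and z of pad_a in the frame of scrap_box_in between -0.01 and 0.04 m)) and ((z of pad_b_face in the frame of pad_b below 5e-05 m and (horizontal distance between pad_b and rack_hole0 below 0.0065 m or horizontal distance between pad_b and rack_hole1 below 0.0065 m or horizontal distance between pad_b and rack_hole2 below 0.0065 m) and z of pad_b in the frame of rack between 0.007 and 0.0125 m and angle between pad_b's own z axis and vertical below 0.12 rad) or (z of pad_b_face in the frame of pad_b above 5e-05 m and x of pad_b in the frame of scrap_box_in between -0.086 and 0.086 m and y of pad_b in the frame of scrap_box_in between -0.071 and 0.071 m and z of pad_b in the frame of scrap_box_in between -0.01 and 0.04 m))))), for 0.25 s.
At the end, for the whole second after the job is handed in: every pad with sound foam (no set at rest) stands upright (within 0.12 rad) on the floor of a recess of the rack (axis within 6.5 mm of the recess's centre), every pad with tired foam (0.1 mm set at rest) lies or stands inside the scrap box, all at rest (((z of pad_a_face in the frame of pad_a below 5e-05 m and (horizontal distance between pad_a and rack_hole0 below 0.0065 m or horizontal distance between pad_a and rack_hole1 below 0.0065 m or horizontal distance between pad_a and rack_hole2 below 0.0065 m) and z of pad_a in the frame of rack between 0.007 and 0.0125 m and angle between pad_a's own z axis and vertical below 0.12 rad) or (z of pad_a_face in the frame of pad_a above 5e-05 m and x of pad_a in the frame of scrap_box_in between -0.086 and 0.086 m and y of pad_a in the frame of scrap_box_in between -0.071 and 0.071 m and z of pad_a in the frame of scrap_box_in between -0.01 and 0.04 m)) and ((z of pad_b_face in the frame of pad_b below 5e-05 m and (horizontal distance between pad_b and rack_hole0 below 0.0065 m or horizontal distance between pad_b and rack_hole1 below 0.0065 m or horizontal distance between pad_b and rack_hole2 below 0.0065 m) and z of pad_b in the frame of rack between 0.007 and 0.0125 m and angle between pad_b's own z axis and vertical below 0.12 rad) or (z of pad_b_face in the frame of pad_b above 5e-05 m and x of pad_b in the frame of scrap_box_in between -0.086 and 0.086 m and y of pad_b in the frame of scrap_box_in between -0.071 and 0.071 m and z of pad_b in the frame of scrap_box_in between -0.01 and 0.04 m)) and ((z of pad_c_face in the frame of pad_c below 5e-05 m and (horizontal distance between pad_c and rack_hole0 below 0.0065 m or horizontal distance between pad_c and rack_hole1 below 0.0065 m or horizontal distance between pad_c and rack_hole2 below 0.0065 m) and z of pad_c in the frame of rack between 0.007 and 0.0125 m and angle between pad_c's own z axis and vertical below 0.12 rad) or (z of pad_c_face in the frame of pad_c above 5e-05 m and x of pad_c in the frame of scrap_box_in between -0.086 and 0.086 m and y of pad_c in the frame of scrap_box_in between -0.071 and 0.071 m and z of pad_c in the frame of scrap_box_in between -0.01 and 0.04 m)) and linear speed of each of pad_a, pad_b, pad_c below 0.03 m/s); the robot touches nothing.
It fails at once if a pad's foam is squashed flat (squeezed more than 9 mm) (z of pad_a_face in the frame of pad_a above 0.009 m or z of pad_b_face in the frame of pad_b above 0.009 m or z of pad_c_face in the frame of pad_c above 0.009 m).
It fails at once if the mallet, plane, chisel or pine blank is moved more than 25 mm (distance of any of mallet, plane, chisel, blank from where it was at the start of the episode above 0.025 m).
It also fails if it takes over 72 s, if anything falls off the work surface, if the arm or the gripper's body presses on something with over 40 N, if the wrist force passes 120 N, or if a joint passes its speed limit or range.

## Working session

There is one attempt and no reset: what is moved stays moved. The work goes in short steps, Python scripts to look and compute and a tool call to move; the robot and the scene stay as the last step left them, time stands still between calls to the robot, and variables do not carry over. Pictures are saved under pics/ and viewed, at most 10 in all, crops included, and the job is handed in when it is done.

Besides the shell and the picture viewer there is one more tool, called after "Emit:" as name([rows], argument=value, ...), one row to a line, values as JSON. move_arm: Moves the arm, as the interface text tells. Its arguments: {"type":"object","properties":{"moves":{"type":"array"},"hand":{"type":"number"},"newtons":{"type":"number"}},"required":["moves"]}

```bash
mkdir -p pics
cat > h.py <<'E'
import numpy as np, cv2
from plant import env
def world(cam,u,v,d,P=None):
    P=P or env.camera_params(cam); K=np.array(P["camera_matrix"]);R=np.array(P["R"]);t=np.array(P["t"])
    x=(np.asarray(u)-K[0,2])/K[0,0]; y=(np.asarray(v)-K[1,2])/K[1,1]
    c=np.stack([x*d,y*d,d*np.ones_like(x)],-1)
    return (c-t)@R
def cloud(cam,depth):
    v,u=np.mgrid[0:400,0:640]; return world(cam,u.astype(float),v.astype(float),depth)
E
python3 - <<'E'
from h import *
for cam in("scene","side"):
    im,d=env.snapshot(cam); cv2.imwrite(f"pics/{cam}0.png",im[:,:,::-1])
    W=cloud(cam,d); np.savez(f"{cam}0.npz",im=im,d=d,W=W)
    for n in("pad_a","rack","scrap_box","mallet","plane","chisel","blank"):
        for o in env.outline_of(cam,n):
            if o["confidence"]<.3: continue
            r=o["region"]&(d>0); p=W[r]
            if len(p)<5: continue
            print(cam,n,round(o["confidence"],2),np.round(np.array(o["bbox"])*[640,400,640,400]).astype(int),"min",p.min(0).round(3),"max",p.max(0).round(3),"med",np.median(p,0).round(3))
            if n in("pad_a",):
                q=p[(p[:,2]>.044)&(p[:,2]<.075)]
                if len(q): print("   knob",cv2.minEnclosingCircle(q[:,:2].astype(np.float32)), len(q))
            if n in("rack","scrap_box"):
                zt=.02 if n=="rack" else .055
                q=p[abs(p[:,2]-zt)<.005]
                if len(q):print("   rect",cv2.minAreaRect(q[:,:2].astype(np.float32)))
    for n in("rack_hole0","rack_hole1","rack_hole2","scrap_box_in"):
        for o in env.spot_point(cam,n)[:3]:
            u,v=np.array(o["location"])*[640,400]
            P=env.camera_params(cam);a=world(cam,u,v,.5);b=world(cam,u,v,1.)
            z=.009 if 'in' in n else .02
            print(cam,n,round(o["confidence"],2),int(u),int(v),(a+(b-a)*(z-a[2])/(b[2]-a[2])).round(4))
print(env.get_obs())
E
```

```text
scene pad_a 0.97 [270 183 289 212] min [ 0.56  -0.028 -0.006] max [0.634 0.052 0.065] med [0.614 0.036 0.021]
   knob ((0.609499454498291, 0.029831424355506897), 0.013121429830789566) 100
scene pad_a 0.81 [294 147 304 172] min [ 0.405 -0.183 -0.006] max [ 0.485 -0.084  0.065] med [ 0.466 -0.103  0.021]
   knob ((0.46168676018714905, -0.10746479779481888), 0.012270432896912098) 70
scene pad_a 0.72 [334 172 355 197] min [ 0.346 -0.028 -0.005] max [0.46  0.097 0.065] med [0.442 0.078 0.021]
   knob ((0.43489083647727966, 0.07083377987146378), 0.014573589898645878) 96
scene pad_a 0.44 [319 209 423 267] min [ 0.374  0.183 -0.004] max [0.635 0.318 0.02 ] med [0.523 0.262 0.015]
scene rack 0.8 [320 210 423 267] min [ 0.367  0.198 -0.004] max [0.635 0.317 0.02 ] med [0.523 0.261 0.015]
   rect ((0.5126763582229614, 0.25708362460136414), (0.0914856567978859, 0.23679742217063904), 82.36061096191406)
scene scrap_box 0.95 [208 125 284 173] min [ 0.376 -0.464 -0.006] max [ 0.65  -0.166  0.056] med [ 0.544 -0.269  0.025]
   rect ((0.5426522493362427, -0.2621905207633972), (0.1642744094133377, 0.19
[... 3356 characters left out ...]
4633983e+01, -5.90634789e+00]), 'joint_vel': array([ 0.07153463,  0.09992249, -0.01196159,  0.04456153,  0.08287672,
       -0.02135157]), 'joint_torque': array([ 6.52238887e-04, -3.40043664e+01, -3.02595913e+01,  7.19819474e-02,
        2.35294900e-02,  4.86813030e-05]), 'position': array([0.21812892, 0.50491781, 0.18000094]), 'tcp_rot': array([[-9.17993150e-01,  3.96596239e-01,  2.17538745e-05],
       [ 3.96596240e-01,  9.17993146e-01,  7.91750102e-05],
       [ 1.14306035e-05,  8.13096218e-05, -9.99999997e-01]]), 'contact_force': array([ 0.5216861 , -0.36197798, -0.12425972]), 'ft_torque': array([-0.00752204, -0.00086557,  0.00916363]), 'grasp_force': 0.0, 'finger_gap': 0.09407107972062}
```

View pics/scene0.png

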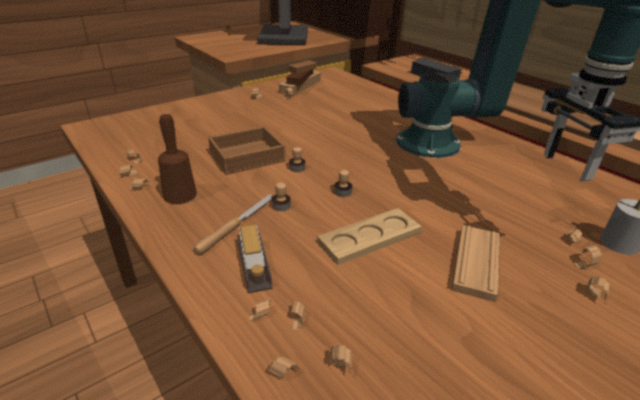

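Emit:
move_arm([
  [[0.98,-0.83,0.23,0.176],[0.98,-0.83,0.23,0.176],[0.98,-0.83,0.23,0.176],[0.98,-0.83,0.23,0.176],[0.98,-0.83,0.23,0.176],[0.98,-0.83,0.23,0.176],[0.98,-0.83,0.23,0.176],[0.98,-0.83,0.23,0.176],[0.98,-0.83,0.23,0.176],[0.98,-0.83,0.23,0.176]],
], hand=0.3, newtons=30)

```text
time_s: 2.2
position: [0.5127, 0.2552, 0.2487]
tcp_rot: [[-0.991, 0.133, -0.001], [0.133, 0.991, 0.0], [0.001, 0.0, -1.0]]
contact_force: [-0.6, -0.3, 0.1]
finger_gap: 0.0658
grasp_force: 0.0
```

The scene picture shows the pads at about (281,195), (298,160) and (344,183), the rack at (370,237) and the scrap box at (246,150). The chisel tip ends close to the first pad. Next is a look with the wrist camera.

```bash
cat >> h.py <<'E'
def fproj(P,X):
    K=np.array(P["camera_matrix"]); c=np.asarray(X)@np.array(P["R"]).T+np.array(P["t"])
    return cv2.fisheye.distortPoints
def fray(P,uv,z):
    K=np.array(P["camera_matrix"]);R=np.array(P["R"]);t=np.array(P["t"])
    p=(np.atleast_2d(uv)-K[:2,2])/[K[0,0],K[1,1]]; th=np.linalg.norm(p,axis=1,keepdims=True)
    r=np.hstack([p/np.maximum(th,1e-9)*np.sin(th),np.cos(th)])@R; c=-R.T@t
    return c+r*((z-c[2])/r[:,2:])
def wristlook(name,mask_classes=("pad_a",),pts=()):
    P=env.camera_params("wrist"); im,d=env.snapshot("wrist"); cv2.imwrite(f"pics/{name}.png",im[:,:,::-1])
    print("cam at",(-np.array(P["R"]).T@np.array(P["t"])).round(3))
    for n in mask_classes:
        for o in env.outline_of("wrist",n):
            if o["confidence"]<.3: continue
            c=np.argwhere(o["region"])[:,::-1]
            print(n,round(o["confidence"],2),(np.array(o["bbox"])*[640,400,640,400]).astype(int),"at z.02 bounds",[fray(P,c,.02)[:,:2].min(0).round(4),fray(P,c,.02)[:,:2].max(0).round(4)])
    for n,z in pts:
        for o in env.spot_point("wrist",n):
            if o["confidence"]<.3: continue
            uv=np.array(o["location"])*[640,400]
            print(n,round(o["confidence"],2),uv.astype(int),fray(P,uv,z)[0].round(4))
E
python3 - <<'E'
from h import *
wristlook("w1",("pad_a","rack","scrap_box","chisel"),(("rack_hole1",.02),("pad_a",0.),("scrap_box_in",.009)))
E
```

```text
cam at [0.434 0.265 0.454]
pad_a 0.93 [ 83 152 116 181] at z.02 bounds [array([ 0.4309, -0.1717]), array([ 0.4821, -0.076 ])]
pad_a 0.93 [168 117 207 150] at z.02 bounds [array([0.4084, 0.0304]), array([0.4577, 0.0965])]
pad_a 0.7 [175 226 208 261] at z.02 bounds [array([ 0.5767, -0.0162]), array([0.638 , 0.0576])]
rack 0.66 [284  81 351 243] at z.02 bounds [array([0.3891, 0.1959]), array([0.6331, 0.3139])]
scrap_box 0.59 [ 25 175 106 273] at z.02 bounds [array([ 0.432 , -0.4129]), array([ 0.6571, -0.1534])]
scrap_box 0.58 [288  81 353 243] at z.02 bounds [array([0.3889, 0.1972]), array([0.6322, 0.3152])]
scrap_box 0.38 [385   0 502 136] at z.02 bounds [array([0.2814, 0.3672]), array([0.4928, 0.5491])]
chisel 0.61 [167 244 258 360] at z.02 bounds [array([ 0.6032, -0.0198]), array([0.8674, 0.0886])]
rack_hole1 0.97 [320 213] [0.5821 0.2447 0.02  ]
rack_hole1 0.92 [321 115] [0.4405 0.2652 0.02  ]
rack_hole1 0.88 [321 170] [0.5176 0.254  0.02  ]
pad_a 0.84 [193 237] [0.605  0.0252 0.    ]
pad_a 0.65 [320 168] [0.5184 0.2525 0.    ]
pad_a 0.59 [111 167] [ 0.4597 -0.1105  0.    ]
pad_a 0.57 [189 133] [0.4348 0.0598 0.    ]
```

View pics/w1.png

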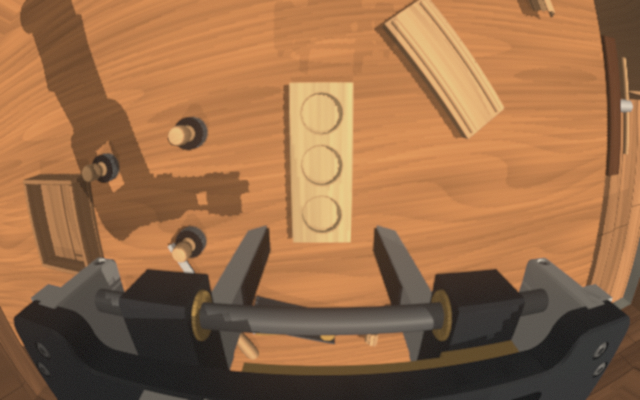

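The wrist view shows the three recesses at (321,113), (321,165) and (321,213). The pads are at (190,133), (103,168) and (188,243), and the chisel tip is beside the last one. I'll go above the nearest pad.

Emit:
move_arm([
  [[-0.263,-0.62,-0.33,0],[-0.263,-0.62,-0.33,0],[-0.263,-0.62,-0.33,0],[-0.263,-0.62,-0.33,0],[-0.263,-0.62,-0.33,0],[-0.263,-0.62,-0.33,0],[-0.263,-0.62,-0.33,0]],
])

```text
time_s: 3.3
position: [0.4334, 0.0703, 0.1505]
tcp_rot: [[-0.991, 0.131, 0.001], [0.131, 0.991, 0.001], [-0.001, 0.001, -1.0]]
contact_force: [0.8, -0.1, 0.8]
finger_gap: 0.066
grasp_force: 0.0
```

```bash
cat >> h.py <<'E'
def padlook(name,near):
    """fit the pad: top-of-knob and plate outline from depth cloud + mask"""
    P=env.camera_params("wrist"); im,d=env.snapshot("wrist"); cv2.imwrite(f"pics/{name}.png",im[:,:,::-1])
    o0=env.get_obs(); print("tcp",o0["position"].round(4),"F",o0["contact_force"].round(2))
    K=np.array(P["camera_matrix"]);R=np.array(P["R"]);t=np.array(P["t"])
    v,u=np.mgrid[0:400,0:640]; p=np.stack([(u-K[0,2])/K[0,0],(v-K[1,2])/K[1,1]],-1); th=np.linalg.norm(p,axis=-1,keepdims=True)
    c=np.concatenate([p/np.maximum(th,1e-9)*np.tan(th),np.ones_like(th)],-1)*d[...,None]
    W=(c-t)@R
    for o in env.outline_of("wrist","pad_a"):
        if o["confidence"]<.3: continue
        q=W[o["region"]&(d>0)]; q=q[np.linalg.norm(q[:,:2]-near,axis=1)<.06]
        if len(q)<30: continue
        print("conf",round(o["confidence"],2),(np.array(o["bbox"])*[640,400,640,400]).astype(int))
        for lo,hi in((.06,.075),(.018,.028)):
            s=q[(q[:,2]>lo)&(q[:,2]<hi)]
            if len(s)>8: (cx,cy),r=cv2.minEnclosingCircle(s[:,:2].astype(np.float32)); print(lo,len(s),"circle",round(cx,4),round(cy,4),round(r,4),"mean",s.mean(0).round(4))
E
python3 -c "
from h import *
padlook('p1',[.434,.069])"
```

```text
tcp [0.434  0.0708 0.151 ] F [ 0.1   0.01 -0.4 ]
conf 0.9 [294 160 339 204]
0.06 582 circle 0.4329 0.0663 0.0143 mean [0.4313 0.0669 0.0652]
0.018 906 circle 0.4324 0.0665 0.0253 mean [0.4255 0.068  0.0243]
```

View pics/p1.png

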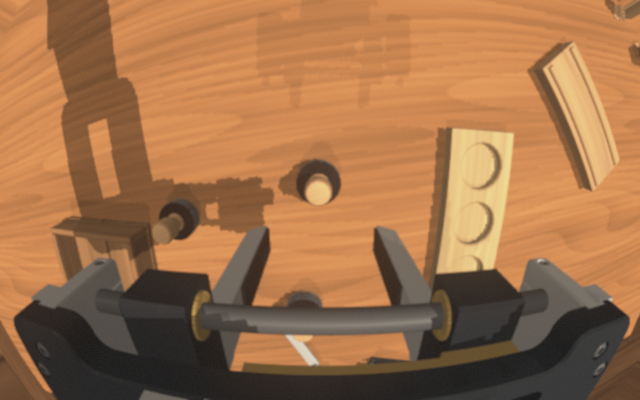

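Emit:
move_arm([
  [[-0.002,-0.012,-0.06,0],[-0.002,-0.012,-0.12,0],[-0.002,-0.012,-0.18,0],[-0.002,-0.012,-0.24,0],[-0.002,-0.012,-0.3,0],[-0.002,-0.012,-0.36,0],[-0.002,-0.012,-0.387,0],[-0.002,-0.012,-0.387,0],[-0.002,-0.012,-0.387,0]],
])

```text
time_s: 4.3
position: [0.4335, 0.0668, 0.0348]
tcp_rot: [[-0.992, 0.13, 0.001], [0.13, 0.992, 0.0], [-0.001, 0.0, -1.0]]
contact_force: [-1.2, 0.5, -0.6]
finger_gap: 0.066
grasp_force: 0.0
```

Emit:
move_arm([
  [[0,0,0,0],[0,0,0,0],[0,0,0,0],[0,0,0,0],[0,0,0,0],[0,0,0,0],[0,0,0,0],[0,0,0,0]],
], hand=1, newtons=30)

```text
time_s: 5.1
position: [0.4327, 0.0664, 0.034]
tcp_rot: [[-0.991, 0.131, 0.0], [0.131, 0.991, 0.0], [-0.0, 0.0, -1.0]]
contact_force: [-0.1, 0.0, 0.5]
finger_gap: 0.025
grasp_force: 30.0
```

Emit:
move_arm([
  [[0,0,-0.004,0],[0,0,-0.008,0],[0,0,-0.012,0],[0,0,-0.0175,0],[0,0,-0.0175,0],[0,0,-0.0175,0],[0,0,-0.0175,0],[0,0,-0.0175,0],[0,0,-0.0175,0],[0,0,-0.0175,0]],
])

```text
time_s: 6.1
position: [0.4328, 0.0664, 0.0287]
tcp_rot: [[-0.991, 0.131, 0.0], [0.131, 0.991, 0.0], [-0.0, 0.0, -1.0]]
contact_force: [-0.3, 1.5, 3.1]
finger_gap: 0.0254
grasp_force: 30.0
```

```bash
python3 -c "
from h import *
F=[]
for i in range(4):
    env.snapshot('side'); o=env.get_obs(); F.append(o['contact_force'][2]); print(o['position'].round(4),F[-1].round(2),o['finger_gap'],o['grasp_force'])
print(np.mean(F))"
```

```text
[0.4328 0.0664 0.0288] 3.6 0.025266899473700005 30.005861576646566
[0.4328 0.0664 0.0287] 4.31 0.02508398778080821 30.006116162985563
[0.4327 0.0664 0.0287] 4.03 0.024953952828685563 30.006543081253767
[0.4327 0.0664 0.0287] 3.54 0.02516564903773736 30.00685203820467
3.8669482803301416
```

That read 3.9 N at 5.3 mm, so the foam is tired and the pad goes in the scrap box.

Emit:
move_arm([
  [[0,0,0.12,0],[0,0,0.24,0],[0,0,0.36,0],[0.03,-0.13,0.36,0],[0.06,-0.26,0.36,0],[0.09,-0.4,0.36,0],[0.13,-0.55,0.36,0],[0.17,-0.7,0.36,0],[0.2,-0.83,0.36,0],[0.218,-0.9,0.36,0]],
])

```text
time_s: 7.3
position: [0.497, -0.207, 0.1346]
tcp_rot: [[-0.991, 0.134, -0.004], [0.134, 0.991, -0.0], [0.004, -0.001, -1.0]]
contact_force: [0.6, 0.5, -1.6]
finger_gap: 0.025
grasp_force: 30.0
```

Emit:
move_arm([
  [[0,-0.1,0,0],[0,-0.178,0,0],[0,-0.178,0,0],[0,-0.178,-0.06,0],[0,-0.178,-0.12,0],[0,-0.178,-0.18,0],[0,-0.178,-0.24,0],[0,-0.178,-0.28,0],[0,-0.178,-0.307,0],[0,-0.178,-0.307,0]],
])

```text
time_s: 8.3
position: [0.4973, -0.2561, 0.0434]
tcp_rot: [[-0.991, 0.131, -0.002], [0.131, 0.991, 0.002], [0.002, 0.001, -1.0]]
contact_force: [1.1, 0.2, -0.6]
finger_gap: 0.0249
grasp_force: 30.0
```

Emit:
move_arm([
  [[0,0,0,0],[0,0,0,0],[0,0,0,0],[0,0,0,0],[0,0,0,0]],
], hand=0.3)

```text
time_s: 8.8
position: [0.4983, -0.2572, 0.045]
tcp_rot: [[-0.991, 0.131, 0.001], [0.131, 0.991, -0.0], [-0.001, -0.0, -1.0]]
contact_force: [-0.9, 0.5, 0.6]
finger_gap: 0.0618
grasp_force: 0.0
```

Emit:
move_arm([
  [[0,0,0.1,0],[0,0,0.22,0],[0,0,0.35,0],[-0.04,0.15,0.35,0],[-0.08,0.3,0.35,0],[-0.133,0.45,0.35,0],[-0.133,0.48,0.35,0],[-0.133,0.48,0.35,0],[-0.133,0.48,0.35,0]],
])

```text
time_s: 9.7
position: [0.4587, -0.114, 0.1498]
tcp_rot: [[-0.991, 0.131, 0.001], [0.131, 0.991, -0.001], [-0.001, -0.001, -1.0]]
contact_force: [0.1, -0.2, -0.1]
finger_gap: 0.0659
grasp_force: 0.0
```

```bash
python3 -c "
from h import *
padlook('p2',[.458,-.113])
P=env.camera_params('scene')
im,d=env.snapshot('scene');W=cloud('scene',d)
for o in env.outline_of('scene','pad_a'):
    q=W[o['region']&(d>0)];print(round(o['confidence'],2),np.median(q,0).round(3),q[:,2].max().round(3))
"
```

```text
tcp [ 0.4586 -0.1143  0.1496] F [ 0.96 -0.17  0.12]
conf 0.76 [298 157 343 204]
0.06 593 circle 0.4557 -0.1146 0.0142 mean [ 0.4549 -0.1147  0.0652]
0.018 901 circle 0.4563 -0.1152 0.0255 mean [ 0.4491 -0.114   0.0244]
0.91 [0.614 0.035 0.021] 0.065
0.59 [ 0.506 -0.246  0.034] 0.075
0.58 [ 0.465 -0.103  0.021] 0.066
0.52 [0.621 0.046 0.002] 0.006
```

The first pad stands in the box. Now the second pad.

Emit:
move_arm([
  [[-0.007,-0.006,-0.06,0],[-0.007,-0.006,-0.12,0],[-0.007,-0.006,-0.18,0],[-0.007,-0.006,-0.24,0],[-0.007,-0.006,-0.3,0],[-0.007,-0.006,-0.36,0],[-0.007,-0.006,-0.386,0],[-0.007,-0.006,-0.386,0],[-0.007,-0.006,-0.386,0]],
])

```text
time_s: 10.8
position: [0.4565, -0.1154, 0.0343]
tcp_rot: [[-0.991, 0.132, 0.001], [0.132, 0.991, -0.0], [-0.001, -0.0, -1.0]]
contact_force: [0.5, 0.9, 0.1]
finger_gap: 0.0656
grasp_force: 0.0
```

Emit:
move_arm([
  [[0,0,0,0],[0,0,0,0],[0,0,0,0],[0,0,0,0],[0,0,0,0],[0,0,0,0],[0,0,0,0],[0,0,0,0]],
], hand=1, newtons=30)

```text
time_s: 11.6
position: [0.4561, -0.1148, 0.0338]
tcp_rot: [[-0.991, 0.131, 0.0], [0.131, 0.991, 0.0], [-0.0, 0.0, -1.0]]
contact_force: [0.5, 0.7, 0.6]
finger_gap: 0.0254
grasp_force: 30.0
```

Emit:
move_arm([
  [[0,0,-0.004,0],[0,0,-0.008,0],[0,0,-0.012,0],[0,0,-0.0175,0],[0,0,-0.0175,0],[0,0,-0.0175,0],[0,0,-0.0175,0],[0,0,-0.0175,0],[0,0,-0.0175,0],[0,0,-0.0175,0]],
])

```text
time_s: 12.6
position: [0.4565, -0.1148, 0.0299]
tcp_rot: [[-0.991, 0.131, 0.001], [0.131, 0.991, 0.0], [-0.001, 0.0, -1.0]]
contact_force: [-2.3, 2.0, 7.5]
finger_gap: 0.0252
grasp_force: 30.0
```

```bash
cat >> h.py <<'E'
def feel():
    F=[]
    for i in range(4):
        env.snapshot('side'); o=env.get_obs(); F.append(o['contact_force'][2])
    print(o['position'].round(4),o['finger_gap'],o['grasp_force'],np.round(F,2),np.mean(F))
E
python3 -c "
from h import *
feel()"
```

```text
[ 0.4565 -0.1148  0.0299] 0.025206556845171355 30.006550904363394 [8.5  8.41 9.09 8.2 ] 8.55226508076206
```

About 8.5 N at 4.1 mm, so this one is sound. I'll press 1 mm deeper to be clear of the lower limit, then put it in the rack.

Emit:
move_arm([
  [[0,0,-0.004,0],[0,0,-0.004,0],[0,0,-0.004,0],[0,0,-0.004,0],[0,0,-0.004,0],[0,0,-0.004,0]],
])

```text
time_s: 13.4
position: [0.4565, -0.1149, 0.029]
tcp_rot: [[-0.991, 0.131, 0.001], [0.131, 0.991, -0.0], [-0.001, 0.0, -1.0]]
contact_force: [-2.6, 2.1, 10.2]
finger_gap: 0.0249
grasp_force: 30.0
```

Emit:
move_arm([
  [[0,0,0.12,0],[0,0,0.24,0],[0,0,0.36,0],[0,0.13,0.36,0],[-0.02,0.26,0.36,0],[-0.03,0.4,0.36,0],[-0.04,0.55,0.36,0],[-0.05,0.7,0.36,0],[-0.057,0.83,0.36,0],[-0.057,0.9,0.36,0]],
])

```text
time_s: 14.4
position: [0.438, 0.1576, 0.1344]
tcp_rot: [[-0.992, 0.128, -0.001], [0.128, 0.992, 0.0], [0.001, 0.0, -1.0]]
contact_force: [0.2, 0.1, -1.2]
finger_gap: 0.0252
grasp_force: 30.0
```

Emit:
move_arm([
  [[0,0.12,0,0],[0,0.24,0,0],[0,0.34,0,0],[0,0.367,0,0],[0,0.367,0,0],[0,0.367,0,0],[0,0.367,0,0]],
])

```text
time_s: 15.1
position: [0.4391, 0.2639, 0.1352]
tcp_rot: [[-0.991, 0.133, -0.0], [0.133, 0.991, -0.001], [-0.0, -0.001, -1.0]]
contact_force: [0.1, 0.0, -0.8]
finger_gap: 0.025
grasp_force: 30.0
```

```bash
python3 -c "
from h import *
wristlook('r1',('rack','pad_a'),(('rack_hole1',.02),))
print(env.get_obs()['position'].round(4),env.get_obs()['contact_force'].round(2))
im=cv2.imread('pics/r1.png');cv2.imwrite('pics/r1c.png',cv2.resize(im[80:330,200:460],None,fx=2.2,fy=2.2))"
```

```text
cam at [0.36  0.274 0.34 ]
rack 0.74 [275 141 361 306] at z.02 bounds [array([0.3866, 0.2108]), array([0.5968, 0.3137])]
pad_a 0.98 [152 321 190 347] at z.02 bounds [array([ 0.6108, -0.0306]), array([0.6584, 0.0423])]
pad_a 0.93 [291 182 355 261] at z.02 bounds [array([0.4342, 0.2218]), array([0.5269, 0.2955])]
pad_a 0.91 [  8 252  38 282] at z.02 bounds [array([ 0.4779, -0.3762]), array([ 0.5398, -0.2394])]
pad_a 0.64 [151 324 186 357] at z.02 bounds [array([ 0.6095, -0.015 ]), array([0.6731, 0.0224])]
rack_hole1 0.92 [320 184] [0.4371 0.2631 0.02  ]
rack_hole1 0.85 [323 302] [0.5872 0.2468 0.02  ]
rack_hole1 0.77 [322 249] [0.5136 0.2551 0.02  ]
rack_hole1 0.5 [ 36 258] [ 0.4961 -0.235   0.02  ]
[0.4392 0.2644 0.1355] [ 0.15  0.72 -0.07]
```

View pics/r1c.png

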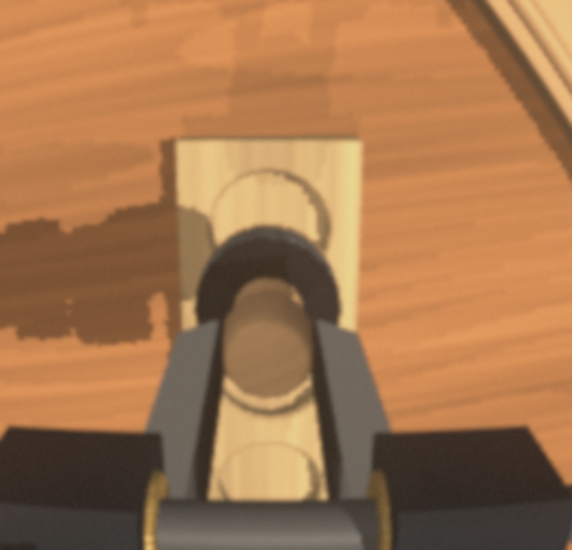

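The crop shows the held pad just in front of recess 0, centred on it sideways; the network agrees to within 1 mm. I'll lower it in.

Emit:
move_arm([
  [[0,0,-0.06,0],[0,0,-0.12,0],[0,0,-0.18,0],[0.001,-0.001,-0.22,0],[0.001,-0.001,-0.25,0],[0.001,-0.001,-0.27,0],[0.001,-0.001,-0.285,0],[0.001,-0.001,-0.303,0],[0.001,-0.001,-0.303,0],[0.001,-0.001,-0.303,0]],
])

```text
time_s: 16.3
position: [0.4395, 0.265, 0.0448]
tcp_rot: [[-0.991, 0.131, 0.001], [0.131, 0.991, 0.0], [-0.001, 0.0, -1.0]]
contact_force: [0.5, 0.1, -1.6]
finger_gap: 0.0254
grasp_force: 30.0
```

```bash
python3 -c "
from h import *
feel()"
```

```text
[0.4394 0.265  0.0447] 0.02518734140358167 29.999429527670145 [-0.55 -0.81 -0.08 -0.33] -0.44406076766360547
```

Emit:
move_arm([
  [[0,0,0,0],[0,0,0,0],[0,0,0,0],[0,0,0,0],[0,0,0,0],[0,0,0.06,0],[0,0,0.14,0],[0,0,0.25,0],[0,0,0.35,0],[0,0,0.35,0]],
], hand=0.3)

```text
time_s: 17.5
position: [0.442, 0.2662, 0.1549]
tcp_rot: [[-0.991, 0.131, 0.009], [0.131, 0.991, 0.004], [-0.009, 0.006, -1.0]]
contact_force: [0.2, 0.5, 0.3]
finger_gap: 0.0657
grasp_force: 0.0
```

```bash
python3 -c "
from h import *
P=env.camera_params('wrist')
wristlook('r2',(),(('rack_hole1',.02),))
W=None
import h
padlook('r2b',[.439,.265])
im,d=env.snapshot('side');W=cloud('side',d)
for o in env.outline_of('side','pad_a'):
    q=W[o['region']&(d>0)];print(round(o['confidence'],2),np.median(q,0).round(3),q[:,2].max().round(3))
"
```

```text
cam at [0.361 0.275 0.359]
rack_hole1 0.8 [319 240] [0.515 0.255 0.02 ]
rack_hole1 0.8 [320 289] [0.5844 0.2469 0.02  ]
tcp [0.4388 0.2647 0.1484] F [-0.38  0.65  0.02]
conf 0.6 [300 159 345 208]
0.06 267 circle 0.4393 0.2647 0.0144 mean [0.4339 0.2652 0.0712]
0.018 42 circle 0.4414 0.2645 0.0274 mean [0.4196 0.2686 0.0238]
0.96 [ 0.49  -0.264  0.035] 0.079
0.73 [0.599 0.015 0.025] 0.069
0.57 [0.435 0.254 0.036] 0.079
0.39 [0.519 0.24  0.018] 0.037
```

The second pad is seated, with its top 10 mm above a pad on the bench. Now the third pad.

Emit:
move_arm([
  [[0.09,-0.12,0,0],[0.18,-0.25,0,0],[0.27,-0.38,0,0],[0.36,-0.51,0,0],[0.45,-0.64,0,0],[0.52,-0.75,0,0],[0.56,-0.8,0,0],[0.56,-0.8,0,0],[0.56,-0.8,0,0],[0.56,-0.8,0,0]],
])

```text
time_s: 18.8
position: [0.6064, 0.0267, 0.1493]
tcp_rot: [[-0.992, 0.129, -0.001], [0.129, 0.992, 0.001], [0.001, 0.001, -1.0]]
contact_force: [-0.2, 0.6, 0.2]
finger_gap: 0.0659
grasp_force: 0.0
```

```bash
python3 -c "
from h import *
padlook('p3',[.607,.025])
im=cv2.imread('pics/p3.png');cv2.imwrite('pics/p3c.png',cv2.resize(im[100:350,190:450],None,fx=2.2,fy=2.2))"
```

```text
tcp [0.6065 0.0267 0.1496] F [-0.1   0.34 -1.37]
conf 0.79 [299 159 344 206]
0.06 585 circle 0.6055 0.024 0.014 mean [0.6046 0.0241 0.0653]
0.018 901 circle 0.6055 0.0236 0.0251 mean [0.5983 0.0245 0.0243]
```

View pics/p3c.png

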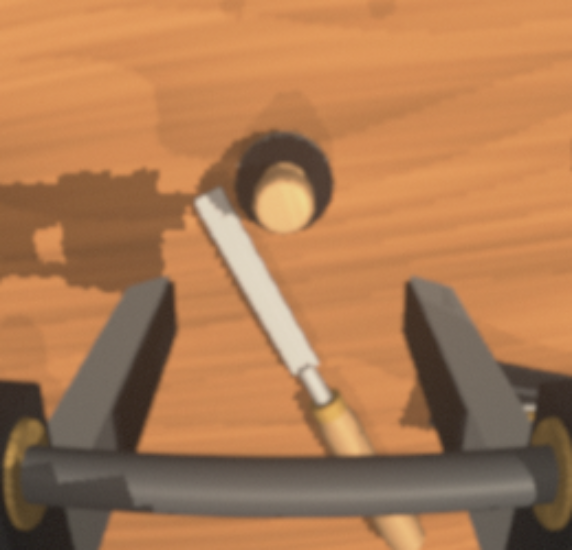

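The crop shows the pad at (285,190) with the chisel blade lying flat beside it, below where the fingertips will be. Going down.

Emit:
move_arm([
  [[-0.006,-0.004,-0.06,0],[-0.006,-0.004,-0.12,0],[-0.006,-0.004,-0.18,0],[-0.006,-0.004,-0.24,0],[-0.006,-0.004,-0.3,0],[-0.006,-0.004,-0.36,0],[-0.006,-0.004,-0.385,0],[-0.006,-0.004,-0.385,0],[-0.006,-0.004,-0.385,0]],
])

```text
time_s: 19.8
position: [0.6058, 0.0242, 0.0349]
tcp_rot: [[-0.991, 0.13, 0.001], [0.13, 0.991, 0.0], [-0.001, 0.0, -1.0]]
contact_force: [0.3, -0.1, -0.4]
finger_gap: 0.0658
grasp_force: 0.0
```

Emit:
move_arm([
  [[0,0,0,0],[0,0,0,0],[0,0,0,0],[0,0,0,0],[0,0,0,0],[0,0,0,0],[0,0,0,0],[0,0,0,0]],
], hand=1, newtons=30)

```text
time_s: 20.6
position: [0.6055, 0.0238, 0.034]
tcp_rot: [[-0.991, 0.131, 0.0], [0.131, 0.991, 0.0], [-0.0, 0.0, -1.0]]
contact_force: [-0.6, 0.7, 0.3]
finger_gap: 0.0252
grasp_force: 30.0
```

Emit:
move_arm([
  [[0,0,-0.004,0],[0,0,-0.008,0],[0,0,-0.012,0],[0,0,-0.0175,0],[0,0,-0.0175,0],[0,0,-0.0175,0],[0,0,-0.0175,0],[0,0,-0.0175,0],[0,0,-0.0175,0],[0,0,-0.0175,0]],
])

```text
time_s: 21.6
position: [0.6059, 0.0239, 0.0303]
tcp_rot: [[-0.991, 0.131, 0.002], [0.131, 0.991, 0.0], [-0.002, 0.0, -1.0]]
contact_force: [-2.0, 1.7, 7.5]
finger_gap: 0.0254
grasp_force: 30.0
```

```bash
python3 -c "
from h import *
feel()"
```

```text
[0.6059 0.0239 0.0303] 0.02525393985287595 30.004060976207256 [7.17 7.45 6.74 7.66] 7.252445951342009
```

That is 7.3 N at 3.7 mm, so it's sound. I'll press a little deeper as before, then rack it in recess 2.

Emit:
move_arm([
  [[0,0,-0.005,0],[0,0,-0.005,0],[0,0,-0.005,0],[0,0,-0.005,0],[0,0,-0.005,0],[0,0,-0.005,0],[0,0,-0.005,0]],
])

```text
time_s: 22.5
position: [0.606, 0.0239, 0.0294]
tcp_rot: [[-0.991, 0.131, 0.002], [0.131, 0.991, 0.0], [-0.002, 0.0, -1.0]]
contact_force: [-4.0, 1.3, 8.9]
finger_gap: 0.0252
grasp_force: 30.0
```

Emit:
move_arm([
  [[0,0,0.12,0],[0,0,0.24,0],[0,0,0.36,0],[-0.01,0.15,0.36,0],[-0.03,0.3,0.36,0],[-0.05,0.45,0.36,0],[-0.064,0.6,0.36,0],[-0.064,0.7,0.36,0],[-0.064,0.737,0.36,0],[-0.064,0.737,0.36,0]],
])

```text
time_s: 23.5
position: [0.5857, 0.2456, 0.1339]
tcp_rot: [[-0.992, 0.129, -0.002], [0.129, 0.992, -0.001], [0.001, -0.001, -1.0]]
contact_force: [-0.0, -0.4, -1.6]
finger_gap: 0.0251
grasp_force: 30.0
```

Emit:
move_arm([
  [[0,0,0,0],[0,0,0,0],[0,0,0,0]],
])

```text
time_s: 23.8
position: [0.5866, 0.2432, 0.1352]
tcp_rot: [[-0.991, 0.133, 0.0], [0.133, 0.991, -0.0], [-0.0, -0.0, -1.0]]
contact_force: [0.3, 0.0, -1.6]
finger_gap: 0.0254
grasp_force: 30.0
```

```bash
python3 -c "
from h import *
wristlook('r3',('rack',),(('rack_hole1',.02),))
o=env.get_obs();print(o['position'].round(4),o['tcp_rot'].round(3).tolist())"
```

```text
cam at [0.508 0.253 0.34 ]
rack 0.56 [274   4 365 221] at z.02 bounds [array([0.3887, 0.1969]), array([0.6318, 0.3121])]
rack_hole1 0.64 [323 114] [0.5117 0.2547 0.02  ]
[0.5865 0.2439 0.1353] [[-0.991, 0.132, 0.0], [0.132, 0.991, 0.0], [-0.0, 0.0, -1.0]]
```

Emit:
move_arm([
  [[-0.002,0,-0.06,0],[-0.002,0,-0.12,0],[-0.002,0,-0.18,0],[-0.002,0,-0.22,0],[-0.002,0,-0.25,0],[-0.002,0,-0.27,0],[-0.002,0,-0.285,0],[-0.002,0,-0.303,0],[-0.002,0,-0.303,0],[-0.002,0,-0.303,0]],
])

```text
time_s: 24.95
position: [0.5859, 0.2449, 0.0447]
tcp_rot: [[-0.991, 0.131, 0.001], [0.131, 0.991, 0.0], [-0.001, 0.0, -1.0]]
contact_force: [0.5, 0.5, -1.8]
finger_gap: 0.0253
grasp_force: 30.0
```

```bash
python3 -c "
from h import *
feel()"
```

```text
[0.5857 0.2449 0.0446] 0.025128157853044366 29.998145252466202 [-1.46 -0.59 -1.45 -0.62] -1.028739375932334
```

Emit:
move_arm([
  [[0,0,0,0],[0,0,0,0],[0,0,0,0],[0,0,0,0],[0,0,0,0],[0,0,0.06,0],[0,0,0.14,0],[0,0,0.25,0],[0,0,0.35,0],[0,0,0.35,0]],
], hand=0.3)

```text
time_s: 26.15
position: [0.5885, 0.2458, 0.1556]
tcp_rot: [[-0.991, 0.131, 0.01], [0.131, 0.991, 0.003], [-0.01, 0.005, -1.0]]
contact_force: [0.4, 1.2, 0.8]
finger_gap: 0.0659
grasp_force: 0.0
```

Emit:
move_arm([
  [[0,0,0,0],[0,0,0.1,0],[0,0,0.2,0],[0,0,0.2,0],[0,0,0.2,0]],
])

```text
time_s: 26.65
position: [0.5853, 0.2447, 0.2077]
tcp_rot: [[-0.991, 0.131, -0.002], [0.131, 0.991, -0.0], [0.002, -0.001, -1.0]]
contact_force: [-0.7, 0.7, -0.2]
finger_gap: 0.0657
grasp_force: 0.0
```

```bash
python3 -c "
from h import *
padlook('f',[.5857,.245]); padlook('f2',[.439,.265])
im,d=env.snapshot('side');W=cloud('side',d);cv2.imwrite('pics/fs.png',im[:,:,::-1])
for o in env.outline_of('side','pad_a'):
    q=W[o['region']&(d>0)];print(round(o['confidence'],2),np.median(q,0).round(3),q[:,2].max().round(3))
"
```

```text
tcp [0.5848 0.2445 0.2066] F [ 0.06 -0.11 -0.68]
conf 0.92 [302 150 346 195]
0.06 173 circle 0.5862 0.2448 0.0143 mean [0.5827 0.2455 0.0715]
0.018 29 circle 0.5876 0.2445 0.0269 mean [0.5742 0.2425 0.023 ]
tcp [0.5845 0.2444 0.2061] F [ 0.01 -0.02 -0.43]
conf 0.56 [303  40 338  76]
0.06 192 circle 0.4393 0.2641 0.014 mean [0.4425 0.2637 0.0718]
0.65 [0.435 0.255 0.035] 0.08
0.6 [0.505 0.233 0.019] 0.035
0.57 [0.58  0.235 0.036] 0.079
```

View pics/fs.png

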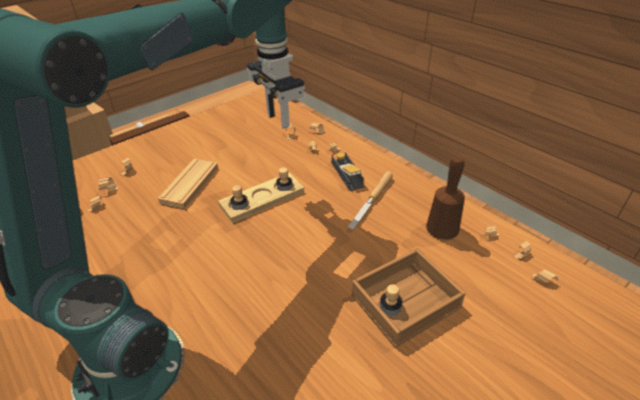

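The side view shows two pads upright in the rack's end recesses, at (238,197) and (284,180). The tired pad stands in the box at (391,297), and the bystanders haven't moved. Handing in.

```bash
python3 -c "
from plant import env
print(env.hand_in())"
```

```text
the job is handed in; nothing more can be done
None
```

I felt all three pads, put the two firm ones upright in the rack's end recesses and the soft one in the scrap box, left the mallet, plane, chisel and blank where they were, and handed the job in (no verdict came back).

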